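# Set the height stop of the lid stand and lock it

## Task

One of three small containers stands under the stop rod of the lid stand. Take the rod by its black knob and lower it gently until its rubber foot rests on that container's lid - touching, but never pressed on hard - then swing the clamp lever all the way round until it is locked, with the foot still touching the lid. Do not shift or tip the containers or the things around the stand.

Things in the scene. Friction and masses are not known exactly. Their poses are not given: they have to be found in the camera images.
- lid_stand: Fixed aluminium stand. Origin on the worktop on the stop rod's axis; x from the rod to the 28 mm column behind it (100 mm), y to the stand's left. Two foot rails (y +-75 mm, 17 mm high) are open to the front; the container stands between them. The head, 130 to 165 mm high, 40 mm wide, guides the rod (brass collar to 168 mm) and carries the clamp lever at its right, pivot at y = -42 mm.
- stop_rod: Upright 12 mm steel rod that slides up and down through the head; 85 mm of travel. Origin at its lower end, 122 mm above the worktop when fully raised; z up. Starts 0 to 15 mm below that. With the clamp open it stays where it is left (about 5 N of friction, 2.7 N of weight), so it must be pushed or carried down; with the clamp locked it holds against 20 N or more.
- rod_end (a point): Lower end of the rod (same point as its origin). Below it a 22 mm rubber foot has been screwed out by an unknown 0 to 12 mm, different each time and fixed during the job: the foot's face is that much below this point, so the height of contact must be felt. A lid bears up to 25 N.
- rod_knob (a point): Point on the rod's axis at mid-height of the round black knob on its top, 28 mm wide and 32 mm high, where to grip it from above; 138 mm above the rod's lower end. At contact it is 30 to 75 mm above the head.
- clamp_lever (a joint): Angle of the clamp lever about a vertical axis (rad). 0: open, it points away from the column (the stand's -x). 1.4: its stop, locked, it points to the stand's right (-y); counter-clockwise seen from above. Starts at 0 to 0.3 and stays where it is left. About 3 N at the peg turns it; from about 1.0 rad the brake begins to grip the rod, rising to about 5 N.
- lever_grip (a point): Upright round black peg at the end of the clamp lever, 15 mm thick, 72 mm from the pivot, 175 to 217 mm above the worktop. This point is on its axis at 201 mm: pinch it here from above (the round peg can turn in the grasp) or push it sideways.
- lever_pivot (a point): Point on the vertical axis of the clamp lever at the height of lever_grip.
- tin_small: Small round tin, 58 mm wide, 72 mm high, closed flat top. It may be the one that stands under the rod or one of the two waiting at the left of the stand. Origin: centre of its underside, on the worktop; z up.
- tin_low: Low round tin, 75 mm wide, 58 mm high, closed flat top. It may be the one that stands under the rod or one of the two waiting at the left of the stand. Origin: centre of its underside, on the worktop; z up.
- jar_squat: Squat glass jar with a gold-coloured lid, 67 mm wide, 82 mm high, closed flat top. It may be the one that stands under the rod or one of the two waiting at the left of the stand. Origin: centre of its underside, on the worktop; z up.
- spice_a: Bystander: spice jar, 42 mm wide, 96 mm high, right of the stand; leave it alone. Origin: centre of its underside.
- soup_box: Bystander: soup carton, 35 x 104 x 117 mm high, right of the stand; leave it alone. Origin: centre of its underside.
- flat_tin: Bystander: flat tin, 86 mm wide, 40 mm high, front left of the stand; leave it alone. Origin: centre of its underside.
Not all that is in view belongs to the job. Leave any purple or turquoise look-alike of the tin_low alone.

How it is judged (in metres and radians):
On the way, in this order (a step that is already met when the one before it is completed fails the run):
1. the rod's foot rests on the container's lid while the clamp is still open ((contact force between stop_rod and tin_small above 0.4 N or contact force between stop_rod and tin_low above 0.4 N or contact force between stop_rod and jar_squat above 0.4 N) and value of joint clamp_lever below 0.6 rad), for 0.2 s.
2. the clamp is swung round to locked with the foot still on the lid ((contact force between stop_rod and tin_small above 0.4 N or contact force between stop_rod and tin_low above 0.4 N or contact force between stop_rod and jar_squat above 0.4 N) and value of joint clamp_lever above 1.25 rad), for 0.2 s.
At the end, for the whole second after the job is handed in: The rod's foot touches the lid of the container under it (more than 0.4 N), the clamp lever is past 1.25 rad of 1.4, the rod is at rest, and the three containers and three bystanders stand within 12 mm of where they were, upright within 0.1 rad (all of step 2 and linear speed of stop_rod below 0.005 m/s and distance of each of tin_small, tin_low, jar_squat, spice_a, soup_box, flat_tin from where it was at the start of the episode below 0.012 m and angle between each of tin_small, tin_low, jar_squat, spice_a, soup_box, flat_tin's own z axis and vertical below 0.1 rad).
It fails at once if the rod is pressed on a lid with more than 30 N (contact force between stop_rod and tin_small above 30 N or contact force between stop_rod and tin_low above 30 N or contact force between stop_rod and jar_squat above 30 N).
It fails at once if a container or bystander is shifted by more than 30 mm or tipped (distance of any of tin_small, tin_low, jar_squat, spice_a, soup_box, flat_tin from where it was at the start of the episode above 0.03 m or angle between any of tin_small, tin_low, jar_squat, spice_a, soup_box, flat_tin's own z axis and vertical above 0.3 rad).
It also fails if it takes over 48 s, if anything falls off the work surface, if the arm or the gripper's body presses on something with over 40 N, if the wrist force passes 120 N, or if a joint passes its speed limit or range.

## Robot

A 6-joint arm with a two-finger parallel gripper is mounted at the origin on a cart in front of the work surface, level with it; the furniture and walls round the work are solid. World frame = base frame: x ahead of the robot, y to its left, z up, the work surface at z = 0. Lengths are in mm, angles in degrees, forces in N, time in s.
With the tool pointing down it reaches from about 300 to 1000 mm from the base axis. Payload 5.1 kg.
Tool frame: the origin (TCP) lies at the very end of the fingers, on their centre line; the grasp point (between the pads) lies 19 mm behind it (bot.grasp_offset is the z of the grasp point in the tool frame, in mm); z points along the fingers, y is the line along which they close (so a half turn about z gives the same grasp; the last joint's range is limited). The gripper opens to 95 mm and grips with 3 to 60 N. Pads are 20 mm wide; open, the fingers measure 119 mm over their backs; the gripper's body (75 mm by 180 mm) begins 59 mm behind the grasp point.
Start: joints at [71.413, 7.093, 94.555, -0, 78.352, -4.733], TCP at [155.665, 631.073, 214.656] pointing down, gripper open.
Joint ranges: [-149.61, 149.61], [-58.7, 133.49], [1.44, 155.28], [-77.14, 257.14], [18.33, 153.61], [-166.67, 166.67]. Speed limits (degrees/s): [147.25, 147.25, 180, 180, 180, 180].

## Interface

Orientations are given as a 3x3 rotation matrix whose columns are the frame's x, y, z axes.
In Python, from rig import readout, vision, bot gives the robot as it stands. The module is installed in compiled form; this text tells all that it offers.
- The arm moves only by the shell command python3 -m pendant 'ROWS' [FORCE]. ROWS is a JSON object whose one key "motion" holds a list that holds one entry, the list of rows, each a list of 7 numbers: the shift along the tool's x, y, z in mm, then the turn, a rotation vector about the tool's x, y, z in rad, then the finger opening in mm, from 0 to 95.1. In form: {"motion": [[[dx, dy, dz, ax, ay, az, grip], ...]]}. A call has 1 to 20 rows; each row shifts and turns the commanded pose from where the row before left it, along the tool's axes as they then stand; what a row does not reach is not made up. A row lasts 1/8 s, in which the tool goes at most 62.5 mm and 10.7 degrees, less where a joint would pass 70% of its speed; a pose out of reach is approached as far as the arm can. A call is refused whole if a number of a shift passes 62.5 or a number of a turn 0.188, either way. A call with a gripper value outside its range is refused whole. The fingers move at their own pace and stop on an object; FORCE is the grip in N (left out, the last holds). Time passes only in rows, so rows that do not move let the fingers close. It gives the time, the measured TCP pose, the force, the opening and the grip force at its end, in the units of the state.
- readout.sense(): the state, without advancing time (a new reading comes with each control period).
- vision.grab_frame(name): name is "side" or "top" or "wrist"; returns the picture (384x512x3 uint8, red, green, blue); there is no depth.
- vision.camera_model(name): a dict with "fx", "fy", "cx", "cy" (pixels), "dist_coeffs" ([k1, k2, p1, p2, k3] as OpenCV has them; the pictures are not rectified), "extrinsics" (4x4, takes a point from world to camera coordinates); the wrist camera has in their place "T_tool_cam" (4x4, takes a point from camera to tool coordinates, whose origin is the TCP and whose axes are the flange's). Camera axes: x right, y down, z forward; pixel columns grow to the right and rows downward; lengths in mm; the calibration is good to about 2 mm. A picture is of the moment at which its call begins: read the wrist's pose just before it. camera_model takes no time and is no camera call.
- bot.job_done(): hands the job in; it is judged then, once.
Trained networks look in the newest picture that a camera, given by its name, has taken for a name from the list of things; names that differ only in an ending like _2 or _b are one class to them, and where a whole thing is asked for, a point or a joint stands for the part that bears it (a point fixed in the world has none). Each returns a list of dicts, best first, with "p" (0 to 1); they miss things now and then, are a little off and sometimes report something else, mostly with a low value. They report only what shows in the picture. A call takes as long as a camera call. They do not tell look-alikes from the thing itself.
- vision.search_frame(camera, target): "xyz" ([x, y, z] in mm, in world coordinates, good to about 4 mm: the middle of the surface that is visible of it).
The state is a dict: "t": time; "qpos": joint angles; "qvel": joint speeds; "tau": joint torques, N m; "position": TCP position; "tool_rot": TCP orientation; "contact_force": force on the tool from outside, world axes, zero at the start; "ft_torque": the same for the moment, N m; "opening": opening from 0.0 (shut) to 1.0 (fully open); "finger_force": force on a finger pad.
Only numpy, scipy, OpenCV 4.12 (cv2) and the standard library are available. Lean on these libraries where they do the work, as an engineer would, in place of code of your own. Each camera call takes 0.05 s, during which the arm holds its last target. There are 200 camera calls.

## Working session

There is one attempt and no reset: what is moved stays moved. The work goes in short steps, Python scripts to look and compute and a shell command to move; the robot and the scene stay as the last step left them, time stands still between calls to the robot, and variables do not carry over. Pictures are saved under pics/ and viewed, at most 10 in all, crops included, and the job is handed in when it is done.

```bash
mkdir -p pics; python3 - <<'E'
from rig import readout, vision, bot
import cv2,numpy as np
s=readout.sense();print(s['t'],s['position'],np.round(s['tool_rot'],3).tolist(),bot.grasp_offset,s['contact_force'])
for c in("side","top"):
    im=vision.grab_frame(c);cv2.imwrite(f'pics/{c}.png',im[:,:,::-1])
    m=vision.camera_model(c);print(c,m)
    for n in("lid_stand","rod_knob","lever_grip","stop_rod","clamp_lever","tin_small","tin_low","jar_squat","spice_a","soup_box"):
        print(n,[(np.round(d['xyz']).tolist(),round(d['p'],2)) for d in vision.search_frame(c,n)[:3]])
E
```

```text
0.0 [155.44993401 630.47824794 213.41163664] [[-0.971, 0.239, -0.001], [0.239, 0.971, -0.002], [0.0, -0.002, -1.0]] -18.8 [-1.48114242 -0.19449651 -0.07798541]
side {'fx': 383.27093867659704, 'fy': 383.27093867659704, 'cx': 256.9414059026451, 'cy': 186.7095527246778, 'dist_coeffs': array([-0.04523542,  0.        ,  0.        ,  0.        ,  0.        ]), 'extrinsics': array([[ 9.88879190e-01, -1.48585174e-01,  6.35554681e-03,
        -5.40678431e+02],
       [-7.79462219e-02, -5.54203273e-01, -8.28723789e-01,
         2.10250885e+02],
       [ 1.26658333e-01,  8.19012319e-01, -5.59621737e-01,
         1.10130957e+03],
       [ 0.00000000e+00,  0.00000000e+00,  0.00000000e+00,
         1.00000000e+00]])}
lid_stand [([586.0, -39.0, 136.0], 0.65)]
rod_knob [([550.0, -40.0, 247.0], 0.65)]
lever_grip [([524.0, -98.0, 181.0], 0.55)]
stop_rod [([552.0, -38.0, 244.0], 0.45), ([524.0, -97.0, 180.0], 0.35)]
clamp_lever [([522.0, -93.0, 181.0], 0.62)]
tin_small [([553.0, -55.0, 54.0], 0.82)]
tin_low [([605.0, 224.0, 38.0], 0.84), ([435.0, 330.0, 51.0], 0.63), ([472.0, 210.0, 53.0], 0.61)]
jar_s
[... 503 characters left out ...]
 2.11359416e-01,  3.18235101e-03, -9.77403228e-01,
         1.19571694e+03],
       [ 0.00000000e+00,  0.00000000e+00,  0.00000000e+00,
         1.00000000e+00]])}
lid_stand [([591.0, -23.0, 153.0], 0.92), ([553.0, -28.0, 261.0], 0.2)]
rod_knob [([554.0, -30.0, 264.0], 0.39)]
lever_grip [([541.0, -82.0, 182.0], 0.69)]
stop_rod []
clamp_lever [([541.0, -87.0, 181.0], 0.68), ([642.0, -160.0, 98.0], 0.61)]
tin_small [([539.0, -34.0, 70.0], 0.53), ([539.0, -85.0, 183.0], 0.27)]
tin_low [([439.0, 352.0, 55.0], 0.93), ([541.0, 357.0, 56.0], 0.85), ([601.0, 252.0, 52.0], 0.81)]
jar_squat [([527.0, 138.0, 88.0], 0.72)]
spice_a [([645.0, -158.0, 97.0], 0.61)]
soup_box [([593.0, -265.0, 113.0], 0.72)]
```

View pics/side.png

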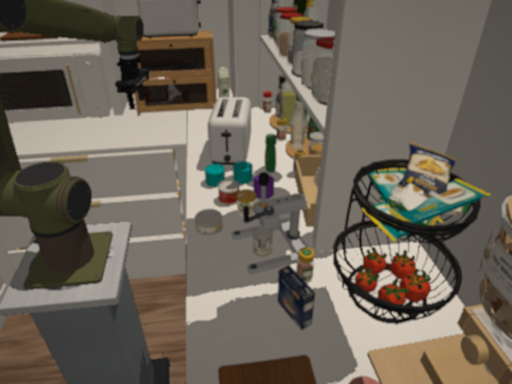

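View pics/top.png

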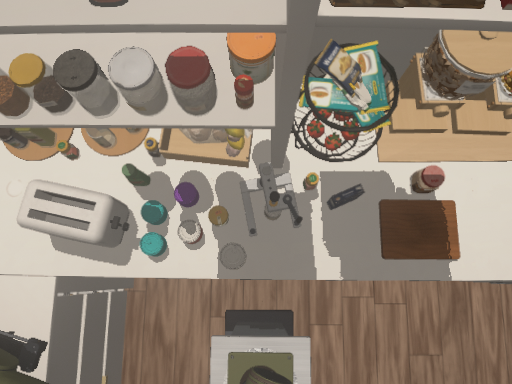

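```bash
python3 - <<'E'
import cv2,numpy as np
a=cv2.imread('pics/side.png')[160:280,190:340];b=cv2.imread('pics/top.png')[150:270,220:370]
cv2.imwrite('pics/crop.png',np.hstack([cv2.resize(a,(400,320),interpolation=3),cv2.resize(b,(400,320),interpolation=3)]))
E
```

```text
(no output)
```

View pics/crop.png

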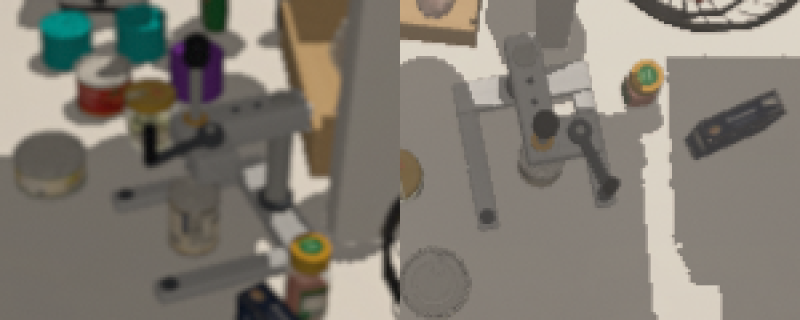

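```bash
cat > h.py <<'E'
from rig import vision
import cv2,numpy as np
from scipy.optimize import least_squares
def proj(c,P):
    m=vision.camera_model(c);K=np.array([[m['fx'],0,m['cx']],[0,m['fy'],m['cy']],[0,0,1]]);E=m['extrinsics']
    return cv2.projectPoints(np.atleast_2d(P).astype(float),cv2.Rodrigues(E[:3,:3])[0],E[:3,3],K,m['dist_coeffs'])[0][:,0]
def tri(a,b,g=(550,-40,200)):
    r=least_squares(lambda p:np.r_[proj('side',p)[0]-a,proj('top',p)[0]-b],g);return np.round(r.x,1),np.round(r.fun,1)
def onz(c,px,z):
    r=least_squares(lambda p:proj(c,[*p,z])[0]-px,(550,-40));return np.round(r.x,1)
E
python3 - <<'E'
from h import *
print('knob',tri((263.5,178.75),(274.4,196.9)))
print('peg',tri((247,213.6),(296.9,220.1)))
print('pivot',tri((268.7,209.9),(287.5,198.8)))
for z in(200,217): print('peg top',z,onz('top',(296.9,220.1),z))
for z in(250,260,270): print('knobtop',z,onz('top',(274.4,196.9),z))
print('column165',onz('top',(266.9,168.8),165))
print('pivot cap',onz('top',(287.5,198.8),180))
print('railL',onz('top',(220+87/2.667,150+216/2.667),17),onz('top',(220+67/2.667,150+103/2.667),17))
E
```

```text
knob (array([555.5, -33.4, 248.4]), array([-0.8,  0.2,  0. , -0.9]))
peg (array([ 501.6, -101. ,  190.7]), array([-1.2,  0.3,  0. , -1.4]))
pivot (array([564.5, -75.3, 176.7]), array([-0.5,  0.1,  0. , -0.5]))
peg top 200 [ 496. -100.]
peg top 217 [493.5 -98.2]
knobtop 250 [552.7 -33.2]
knobtop 260 [550.6 -32.7]
knobtop 270 [548.5 -32.3]
column165 [657.7 -14.1]
pivot cap [562.2 -75. ]
railL [485.3  28.6] [629.5  56. ]
```

```bash
python3 -m pendant '{"motion": [[[0,0,-16,0,0,0.166,60],[0,0,-16,0,0,0.166,60],[0,0,-16,0,0,0.166,60],[0,0,-16,0,0,0.166,60],[0,0,-16,0,0,0.166,60],[0,0,-16,0,0,0.166,60],[0,0,-16,0,0,0.166,60],[0,0,-16,0,0,0.166,60],[0,0,0,0,0,0,60]]]}'
```

```text
t: 2.22
position: [155.9, 631.7, 344.6]
tool_rot: [[-0.003, 1.0, 0.001], [1.0, 0.003, 0.003], [0.003, 0.001, -1.0]]
contact_force: [-1.1, -0.2, -0.1]
opening: 0.632
finger_force: 0.0
```

```bash
python3 -m pendant '{"motion": [[[-51,30,0,0,0,0,60],[-51,30,0,0,0,0,60],[-51,30,0,0,0,0,60],[-51,30,0,0,0,0,60],[-51,30,0,0,0,0,60],[-51,30,0,0,0,0,60],[-51,30,0,0,0,0,60],[-51,30,0,0,0,0,60],[-51,30,0,0,0,0,60],[-51,30,0,0,0,0,60],[-51,30,0,0,0,0,60],[-51,30,0,0,0,0,60],[-51,30,0,0,0,0,60],[0,0,0,0,0,0,60],[0,0,0,0,0,0,60]]]}'; python3 - <<'E'
from rig import readout, vision
import cv2,numpy as np
s=readout.sense();print(s['position'],np.round(s['tool_rot'],3).tolist(),s['contact_force'],s['qpos'])
im=vision.grab_frame('wrist');cv2.imwrite('pics/w1.png',im[:,:,::-1]);print(vision.camera_model('wrist'))
for n in("rod_knob","lever_grip","clamp_lever","lid_stand"): print(n,[(np.round(d['xyz']).tolist(),round(d['p'],2)) for d in vision.search_frame('wrist',n)[:3]])
E
```

```text
t: 4.1
position: [546.0, -31.5, 341.7]
tool_rot: [[-0.002, 1.0, -0.002], [1.0, 0.002, 0.001], [0.001, -0.002, -1.0]]
contact_force: [-0.1, 0.1, -0.0]
opening: 0.628
finger_force: 0.0
[545.97371893 -31.48393643 341.65174664] [[-0.002, 1.0, -0.002], [1.0, 0.002, 0.001], [0.001, -0.002, -1.0]] [-0.05929564  0.13989686 -0.00744508] [-8.93636883e+00 -8.73804577e+00  9.81898223e+01  2.12608840e-02
  9.06488783e+01 -9.05865308e+00]
{'fx': 341.90328783784275, 'fy': 341.90328783784275, 'cx': 253.1758913690225, 'cy': 191.03712390883362, 'dist_coeffs': array([-0.04350877,  0.        ,  0.        ,  0.        ,  0.        ]), 'T_tool_cam': array([[-1.72901316e-04, -9.60749995e-01, -2.77415603e-01,
         7.81980204e+01],
       [ 9.99999681e-01, -3.82440160e-04,  7.01215498e-04,
         1.35765053e+00],
       [-7.79787654e-04, -2.77415393e-01,  9.60749755e-01,
        -1.69330736e+02],
       [ 0.00000000e+00,  0.00000000e+00,  0.00000000e+00,
         1.00000000e+00]])}
rod_knob [([553.0, -28.0, 270.0], 0.94)]
lever_grip [([521.0, -93.0, 181.0], 0.89)]
clamp_lever [([521.0, -89.0, 180.0], 0.58)]
lid_stand [([592.0, -19.0, 165.0], 0.72)]
```

View pics/w1.png

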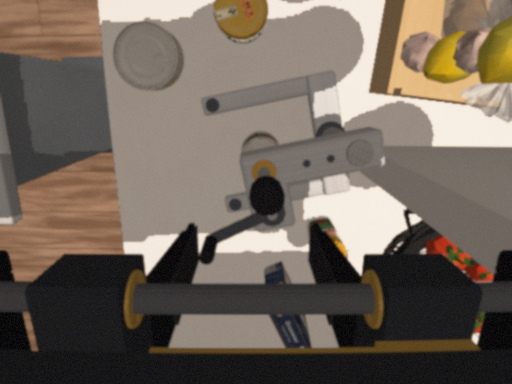

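```bash
cat >> h.py <<'E'
def wz(px,z,s):
    m=vision.camera_model('wrist');K=np.array([[m['fx'],0,m['cx']],[0,m['fy'],m['cy']],[0,0,1]])
    u=cv2.undistortPoints(np.array([[px]],float),K,m['dist_coeffs'])[0,0]
    T=m['T_tool_cam'];R=np.array(s['tool_rot'])
    d=R@T[:3,:3]@np.r_[u,1];o=R@T[:3,3]+np.array(s['position'])
    return np.round(o+d*(z-o[2])/d[2],1)
E
python3 - <<'E'
from h import *
from rig import readout
s=readout.sense()
for z in(250,260,268): print('knob',z,wz((267,194),z,s))
print('collar',wz((264,171),168,s))
for p in((207,255),(207,248)): print('peg',wz(p,217,s))
print('column',wz((361,152),165,s)); print('pivot',wz((272,213),180,s)); print('railL',wz((212,105),17,s),wz((320,80),17,s))
E
```

```text
knob 250 [558.7 -30.4 250. ]
knob 260 [558.3 -27.4 260. ]
knob 268 [557.9 -25.1 268. ]
collar [558.9 -30.1 168. ]
peg [ 503.9 -101.   217. ]
peg [504.2 -93.7 217. ]
column [658.6 -10.4 165. ]
pivot [567.3 -71.7 180. ]
railL [489.7  30.8  17. ] [640.4  65.3  17. ]
```

```bash
python3 -m pendant '{"motion": [[[0,10,23,0,0,0,60],[0,0,30,0,0,0,60],[0,0,30,0,0,0,60],[0,0,20,0,0,0,60],[0,0,10,0,0,0,60],[0,0,0,0,0,0,60],[0,0,0,0,0,0,60]]]}' 20; python3 - <<'E'
from rig import readout, vision
import cv2,numpy as np
s=readout.sense();print(s['position'],s['contact_force'])
from h import *
im=vision.grab_frame('wrist');cv2.imwrite('pics/w2.png',im[:,:,::-1])
E
```

```text
t: 5.22
position: [557.0, -31.6, 231.1]
tool_rot: [[-0.001, 1.0, 0.002], [1.0, 0.001, -0.0], [-0.0, 0.002, -1.0]]
contact_force: [0.0, 0.1, 0.3]
opening: 0.631
finger_force: 0.0
[557.01583499 -31.58571469 231.09362396] [0.02433086 0.13729972 0.3127386 ]
```

View pics/w2.png

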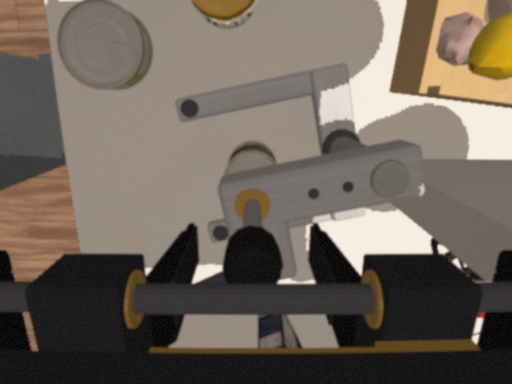

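```bash
python3 - <<'E'
from h import *
from rig import readout
s=readout.sense()
print('collar',wz((253,204),168,s))
T=vision.camera_model('wrist');m=T
E=np.linalg.inv(T['T_tool_cam']);K=np.array([[m['fx'],0,m['cx']],[0,m['fy'],m['cy']],[0,0,1]])
R=np.array(s['tool_rot'])
for z in (230,240,250,260,270):
    P=np.array([[556,-31+14*k,z] for k in(-1,0,1)],float);q=(P-s['position'])@R
    print(z,cv2.projectPoints(q,cv2.Rodrigues(E[:3,:3])[0],E[:3,3],K,m['dist_coeffs'])[0][:,0].round().tolist())
E
python3 -m pendant '{"motion": [[[0,0,0,0,0,0,20],[0,0,0,0,0,0,20],[0,0,0,0,0,0,20],[0,0,0,0,0,0,20],[0,0,0,0,0,0,20]]]}' 20
```

```text
collar [558.6 -30.2 168. ]
230 [[249.0, 264.0], [248.0, 241.0], [248.0, 217.0]]
240 [[248.0, 274.0], [248.0, 249.0], [248.0, 224.0]]
250 [[248.0, 284.0], [248.0, 258.0], [248.0, 232.0]]
260 [[248.0, 295.0], [248.0, 269.0], [248.0, 241.0]]
270 [[248.0, 308.0], [248.0, 280.0], [247.0, 250.0]]
t: 5.9
position: [556.4, -31.5, 229.7]
tool_rot: [[-0.001, 1.0, 0.0], [1.0, 0.001, -0.0], [-0.0, 0.0, -1.0]]
contact_force: [-0.0, -0.5, 0.2]
opening: 0.283
finger_force: 20.0
```

```bash
python3 -m pendant '{"motion": [[[0,0,3,0,0,0,20],[0,0,3,0,0,0,20],[0,0,3,0,0,0,20],[0,0,3,0,0,0,20],[0,0,3,0,0,0,20],[0,0,3,0,0,0,20]]]}'; for i in 1 2 ; do :; done; python3 -m pendant '{"motion": [[[0,0,1,0,0,0,20],[0,0,1,0,0,0,20]]]}';python3 -m pendant '{"motion": [[[0,0,1,0,0,0,20],[0,0,1,0,0,0,20]]]}'
```

```text
t: 6.65
position: [556.4, -31.5, 211.4]
tool_rot: [[-0.001, 1.0, 0.0], [1.0, 0.001, -0.0], [-0.0, 0.0, -1.0]]
contact_force: [-1.5, -0.3, 2.7]
opening: 0.284
finger_force: 20.0
t: 6.9
position: [556.4, -31.5, 209.6]
tool_rot: [[-0.001, 1.0, 0.0], [1.0, 0.001, -0.0], [-0.0, 0.0, -1.0]]
contact_force: [-0.6, 0.4, 2.4]
opening: 0.287
finger_force: 20.0
t: 7.15
position: [556.4, -31.6, 207.7]
tool_rot: [[-0.001, 1.0, 0.0], [1.0, 0.001, -0.0], [-0.0, 0.0, -1.0]]
contact_force: [-0.9, -0.6, 2.4]
opening: 0.283
finger_force: 20.0
```

```bash
ok(){ awk '/position/{print} /contact_force/{print; gsub(/[\[\],]/,""); exit !($4<4)}'; }
python3 -m pendant '{"motion": [[[0,0,1,0,0,0,20],[0,0,1,0,0,0,20]]]}' | ok && python3 -m pendant '{"motion": [[[0,0,1,0,0,0,20],[0,0,1,0,0,0,20]]]}' | ok && python3 -m pendant '{"motion": [[[0,0,1,0,0,0,20],[0,0,1,0,0,0,20]]]}' | ok && python3 -m pendant '{"motion": [[[0,0,1,0,0,0,20],[0,0,1,0,0,0,20]]]}' | ok && python3 -m pendant '{"motion": [[[0,0,1,0,0,0,20],[0,0,1,0,0,0,20]]]}' | ok && python3 -m pendant '{"motion": [[[0,0,1,0,0,0,20],[0,0,1,0,0,0,20]]]}' | ok
```

```text
position: [556.4, -31.5, 205.6]
contact_force: [-1.4, -1.1, 3.1]
position: [556.4, -31.6, 203.6]
contact_force: [-0.6, -0.2, 2.3]
position: [556.4, -31.5, 201.6]
contact_force: [-0.7, 0.5, 2.5]
position: [556.4, -31.5, 199.6]
contact_force: [0.1, 0.1, 2.2]
position: [556.4, -31.5, 198.6]
contact_force: [-3.8, 0.5, 8.3]
```

```bash
python3 -m pendant '{"motion": [[[0,0,0,0,0,0,20],[0,0,0,0,0,0,20],[0,0,0,0,0,0,20]]]}'
```

```text
t: 8.78
position: [556.4, -31.6, 198.6]
tool_rot: [[-0.001, 1.0, 0.0], [1.0, 0.001, -0.0], [-0.0, 0.0, -1.0]]
contact_force: [-1.9, -0.1, 6.1]
opening: 0.283
finger_force: 20.0
```

```bash
python3 -m pendant '{"motion": [[[0,0,0.5,0,0,0,20],[0,0,0,0,0,0,20]]]}';  python3 -m pendant '{"motion": [[[0,0,0,0,0,0,60],[0,0,0,0,0,0,60],[0,0,0,0,0,0,60],[0,0,0,0,0,0,60]]]}'; python3 -m pendant '{"motion": [[[0,0,-20,0,0,0,60],[0,0,-30,0,0,0,60],[0,0,-30,0,0,0,60],[0,0,-20,0,0,0,60],[0,0,0,0,0,0,60],[0,0,0,0,0,0,60]]]}'; python3 - <<'E'
from rig import readout, vision
import cv2,numpy as np
s=readout.sense();print(s['position'],s['contact_force'])
im=vision.grab_frame('wrist');cv2.imwrite('pics/w3.png',im[:,:,::-1])
im=vision.grab_frame('side');cv2.imwrite('pics/s3.png',cv2.resize(im[160:280,190:340,::-1],None,fx=4,fy=4,interpolation=3))
E
```

```text
t: 9.02
position: [556.4, -31.6, 198.6]
tool_rot: [[-0.001, 1.0, 0.0], [1.0, 0.001, -0.0], [-0.0, 0.0, -1.0]]
contact_force: [-2.8, 0.9, 7.8]
opening: 0.281
finger_force: 20.0
t: 9.52
position: [556.2, -31.5, 196.7]
tool_rot: [[-0.001, 1.0, -0.001], [1.0, 0.001, 0.0], [0.0, -0.001, -1.0]]
contact_force: [-0.3, 0.3, -0.1]
opening: 0.616
finger_force: 0.0
t: 10.28
position: [555.9, -31.5, 296.0]
tool_rot: [[-0.001, 1.0, -0.002], [1.0, 0.001, 0.0], [0.0, -0.002, -1.0]]
contact_force: [-0.7, -0.2, -1.1]
opening: 0.633
finger_force: 0.0
[555.86231633 -31.47542513 296.03114156] [-0.70036018 -0.23948226 -1.14452243]
```

View pics/w3.png

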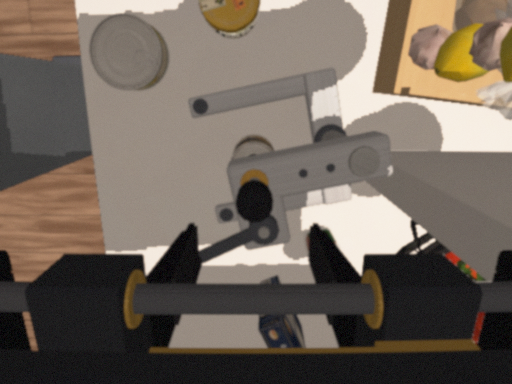

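View pics/s3.png

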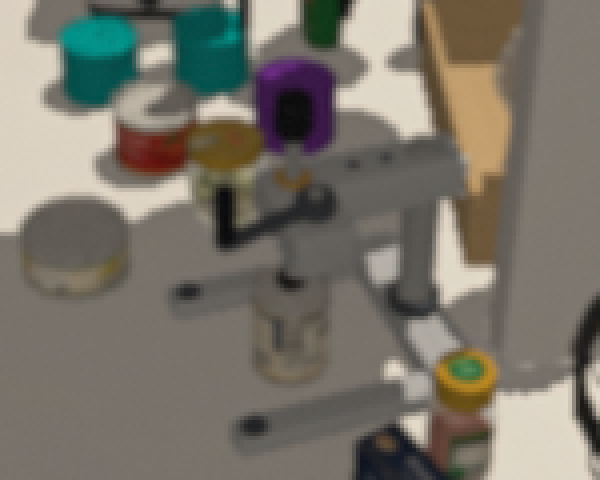

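```bash
python3 -m pendant '{"motion": [[[-34,-27,0,0,0,0,40],[-34,-27,0,0,0,0,40],[0,0,25,0,0,0,40],[0,0,25,0,0,0,40],[0,0,0,0,0,0,40],[0,0,0,0,0,0,40]]]}' 20; python3 - <<'E'
from rig import readout, vision
import cv2,numpy as np
s=readout.sense();print(s['position'],s['contact_force'])
im=vision.grab_frame('wrist');cv2.imwrite('pics/w4.png',im[:,:,::-1])
for n in("lever_grip","rod_knob"): print(n,[(np.round(d['xyz']).tolist(),round(d['p'],2)) for d in vision.search_frame('wrist',n)[:3]])
E
```

```text
t: 11.12
position: [502.5, -99.5, 247.5]
tool_rot: [[-0.001, 1.0, -0.0], [1.0, 0.001, 0.0], [0.0, -0.0, -1.0]]
contact_force: [0.1, -0.3, -0.0]
opening: 0.424
finger_force: 0.0
[502.53921056 -99.53186749 247.46379225] [ 0.07306125 -0.27469789 -0.03141498]
lever_grip [([537.0, -88.0, 181.0], 0.86)]
rod_knob [([551.0, -30.0, 237.0], 0.72)]
```

View pics/w4.png

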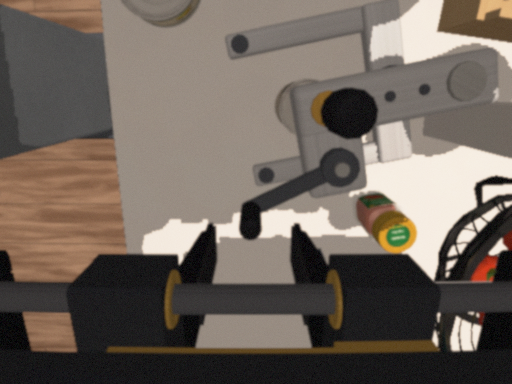

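```bash
python3 - <<'E'
from h import *
from rig import readout
s=readout.sense()
print('peg',wz((250,229),217,s),wz((250,212),180,s),'pivot',wz((341,168),183,s),'collar',wz((322,109),168,s))
E
python3 -m pendant '{"motion": [[[0,0,20,0,0,0,40],[0,0,20,0,0,0,40],[0,0,20,0,0,0,40],[0,0,3,0,0,0,40],[0,0,0,0,0,0,40]]]}' 20
```

```text
peg [ 502.6 -104.4  217. ] [ 502.4 -106.2  180. ] pivot [566.5 -72.4 183. ] collar [553.9 -32.6 168. ]
t: 11.9
position: [502.3, -99.6, 183.7]
tool_rot: [[-0.001, 1.0, -0.001], [1.0, 0.001, 0.0], [0.0, -0.001, -1.0]]
contact_force: [0.1, 0.1, 0.1]
opening: 0.422
finger_force: 0.0
```

```bash
python3 -m pendant '{"motion": [[[-4,0,0,0,0,0,40],[0,0,0,0,0,0,8],[0,0,0,0,0,0,8],[0,0,0,0,0,0,8],[0,0,0,0,0,0,8]]]}' 20; python3 -m pendant '{"motion": [[[-5,3,0,0,0,0,8],[-4.9,3.1,0,0,0,0,8],[-4.8,4.1,0,0,0,0,8],[-4.7,4.1,0,0,0,0,8],[-4,4.8,0,0,0,0,8],[-3.9,4.9,0,0,0,0,8],[0,0,0,0,0,0,8]]]}'
```

```text
t: 12.52
position: [500.6, -104.0, 184.4]
tool_rot: [[-0.001, 1.0, -0.005], [1.0, 0.001, -0.001], [-0.001, -0.005, -1.0]]
contact_force: [-8.1, -1.9, 5.2]
opening: 0.155
finger_force: 20.0
t: 13.4
position: [523.8, -134.2, 184.4]
tool_rot: [[-0.001, 1.0, -0.007], [1.0, 0.001, -0.007], [-0.007, -0.007, -1.0]]
contact_force: [-11.8, -9.9, 4.5]
opening: 0.152
finger_force: 20.0
```

```bash
python3 -m pendant '{"motion": [[[-4,4,0,0,0,0,8],[-3.5,4.5,0,0,0,0,8],[-3,5.5,0,0,0,0,8],[-2,6,0,0,0,0,8],[0,0,0,0,0,0,8]]]}'
```

```text
t: 14.02
position: [545.0, -146.6, 184.5]
tool_rot: [[-0.001, 1.0, -0.004], [1.0, 0.001, -0.007], [-0.007, -0.004, -1.0]]
contact_force: [-6.7, -8.9, 3.2]
opening: 0.152
finger_force: 20.0
```

```bash
python3 -m pendant '{"motion": [[[-2,5,0,0,0,0,8],[-1,5,0,0,0,0,8],[-0.5,4,0,0,0,0,8],[0,0,0,0,0,0,8]]]}'; python3 -m pendant '{"motion": [[[0,2,0,0,0,0,8],[0,2,0,0,0,0,8],[0,0,0,0,0,0,8]]]}'
```

```text
t: 14.52
position: [559.5, -149.2, 184.5]
tool_rot: [[-0.001, 1.0, -0.003], [1.0, 0.001, -0.005], [-0.005, -0.003, -1.0]]
contact_force: [-4.1, -6.7, 2.6]
opening: 0.152
finger_force: 20.0
t: 14.9
position: [563.3, -149.0, 184.5]
tool_rot: [[-0.001, 1.0, -0.003], [1.0, 0.001, -0.004], [-0.004, -0.003, -1.0]]
contact_force: [-4.5, -6.0, 2.1]
opening: 0.156
finger_force: 20.0
```

Continue until the stop is felt.

```bash
ok(){ awk '/position/{print} /contact_force/{print; gsub(/[\[\],]/,""); exit !($2>-9)}'; }
python3 -m pendant '{"motion": [[[0,2,0,0,0,0,8],[0,0,0,0,0,0,8]]]}' | ok && python3 -m pendant '{"motion": [[[0,2,0,0,0,0,8],[0,0,0,0,0,0,8]]]}' | ok && python3 -m pendant '{"motion": [[[0.2,2,0,0,0,0,8],[0,0,0,0,0,0,8]]]}' | ok && python3 -m pendant '{"motion": [[[0.3,2,0,0,0,0,8],[0,0,0,0,0,0,8]]]}' | ok
```

```text
position: [565.3, -148.8, 184.5]
contact_force: [-4.9, -5.1, 3.0]
position: [567.2, -148.7, 184.5]
contact_force: [-5.6, -5.1, 1.6]
position: [567.3, -148.7, 184.4]
contact_force: [-12.7, -7.3, 5.9]
```

```bash
python3 -m pendant '{"motion": [[[0,0,0,0,0,0,40],[0,0,0,0,0,0,40],[0,0,0,0,0,0,40],[0,0,-15,0,0,0,40],[0,0,-25,0,0,0,40],[0,0,-40,0,0,0,40],[0,-40,-40,0,0,0,40],[0,-40,0,0,0,0,40],[0,0,0,0,0,0,40],[0,0,0,0,0,0,40]]]}'; python3 - <<'E'
from rig import readout, vision
import cv2,numpy as np
a=vision.grab_frame('side')[160:280,190:340];b=vision.grab_frame('top')[150:270,220:370]
cv2.imwrite('pics/end.png',np.hstack([cv2.resize(x[:,:,::-1],(400,320),interpolation=3) for x in(a,b)]))
E
```

```text
t: 16.9
position: [490.9, -146.7, 304.8]
tool_rot: [[-0.001, 1.0, 0.001], [1.0, 0.001, -0.0], [-0.0, 0.001, -1.0]]
contact_force: [0.8, 1.0, 0.5]
opening: 0.425
finger_force: 0.0
```

View pics/end.png

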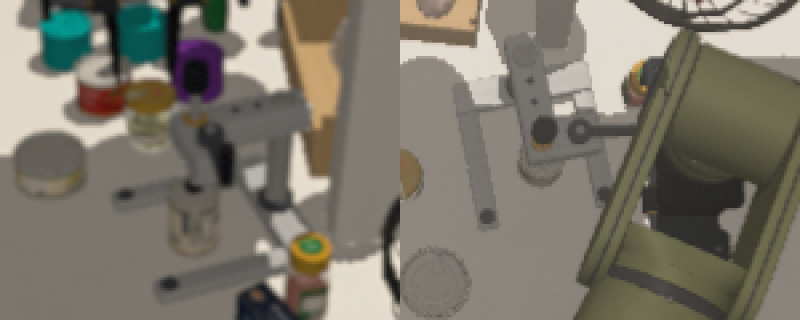

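The lever now points to the stand's right (top view, pivot at about (580,130) to (640,130)). The foot rests on the small tin, and the containers and bystanders that show have not moved.

```bash
python3 -c "
from rig import bot
print(bot.job_done())"
```

```text
the job is handed in; nothing more can be done
None
```

I lowered the rod until its foot rested on the small tin's lid (about 8 N at the wrist), swung the clamp lever to its stop, and handed the job in at about 17 s; the pictures show nothing moved, but no verdict came back.

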